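# Point out the faults in the tube block and seat the tube

## Robot

A 6-joint arm with a two-finger parallel gripper is mounted at the origin on the work surface. World frame = base frame: x ahead of the robot, y to its left, z up, the work surface at z = 0. Lengths are in mm, angles in rad, forces in N, time in s.
With the tool pointing down it reaches from about 275 to 1000 mm from the base axis. Payload 8.4 kg.
Tool frame: the origin (TCP) lies between the finger pads, 19 mm behind the fingertips; this is the grasp point; z points along the fingers, y is the line along which they close (so a half turn about z gives the same grasp; the last joint's range is limited). The gripper opens to 85 mm and grips with 20 to 120 N. Pads are 22 mm wide; open, the fingers measure 114 mm over their backs; the gripper's body (76 mm by 85 mm) begins 54 mm behind the grasp point. The pads swing forward as they close: fully open they stand 13 mm farther back than shut.
Start: joints at [-1.182, 0.353, 1.633, -0, 1.155, -0.002], TCP at [238.079, -577.881, 249.981] pointing down, gripper open.
Joint ranges: [-2.63, 2.63], [-0.92, 2.1], [0.06, 2.66], [-1.3, 4.44], [0, 2.69], [-3.02, 3.02]. Speed limits (rad/s): [2.22, 2.22, 2.79, 3.14, 3.14, 3.14].

## Interface

Orientations are given as [roll, pitch, yaw] about the fixed x, y, z axes, in that order (R = Rz(yaw) Ry(pitch) Rx(roll)).
In Python, from rig import monitor, imaging, r gives the robot as it stands.
- The arm moves only by the tool drive_tool, never from a script. Its argument "plan" is a list of rows, each an object of numbers: "x", "y", "z": the shift along the tool's x, y, z in units of 50 mm (1.0 is 50 mm); "ax", "ay", "az": the turn, a rotation vector about the tool's x, y, z in units of 6 degrees (1.0 is 6 degrees); "hand": the finger opening in mm, from 0 to 85.4. In form: [{"x": .., "y": .., "z": .., "ax": .., "ay": .., "az": .., "hand": ..}, ...]. A call has 1 to 8 rows; each row is the pose to reach, as a shift and turn from the pose commanded when the call began, along the tool's axes at that moment; what a row does not reach only later rows make up. A row lasts 1/10 s, in which the tool goes at most 50 mm and 8.59 degrees, less where a joint would pass 70% of its speed; a pose out of reach is approached as far as the arm can. A call with a gripper value outside its range is refused whole. The fingers move at their own pace and stop on an object; "grip_force" is the grip in N (left out, the last holds). Time passes only in rows, so rows that repeat a pose let the fingers close. It gives the time, the measured TCP pose, the force, the opening and the grip force at its end, in the units of the state.
- monitor.sense(): the state, without advancing time (a new reading comes with each control period).
- imaging.grab_frame(name): name is "scene" or "top"; returns the picture (420x560x3 uint8, red, green, blue); there is no depth.
- imaging.camera_info(name): a dict with "mtx" (3x3 intrinsics, pixels), "dist" ([k1, k2, p1, p2, k3] as OpenCV has them; the pictures are not rectified), "R" (3x3) and "t" (3): a world point X has camera coordinates R X + t. Camera axes: x right, y down, z forward; pixel columns grow to the right and rows downward; lengths in mm; the calibration is good to about 2 mm. A picture is of the moment at which its call begins. camera_info takes no time and is no camera call.
- r.sign_off(): hands the job in; it is judged then, once.
The state is a dict: "clock": time; "qpos": joint angles; "qvel": joint speeds; "joint_efforts": joint torques, N m; "eef_pos": TCP position; "tcp_rot": TCP orientation; "contact_force": force on the tool from outside, world axes, zero at the start; "wrist_torque": the same for the moment, N m; "opening": opening from 0.0 (shut) to 1.0 (fully open); "grasp_force": force on a finger pad.
Only numpy, scipy, OpenCV 4.12 (cv2) and the standard library are available. Lean on these libraries where they do the work, as an engineer would, in place of code of your own. Each camera call takes 0.05 s, during which the arm holds its last target. There are 200 camera calls.

## Task

Go over the tube block before its run for the bench camera: point down at the empty socket, with the fingertips a few centimetres above its middle and touching nothing, and stay there for two seconds; then point in the same way, for two seconds, at the one tube that stands higher than the rest. Then press that tube gently down with the fingertips until it is fully home like the others, and move clear. Do not lift or pull up any tube, and leave everything else where it is.

Things in the scene. Friction and masses are not known exactly. Their poses are not given: they have to be found in the camera images.
- block: Fixed tube block: aluminium, 110 (x) x 210 (y) mm, top face 100 mm above the table, on a white housing 250 mm wide and 30 mm high whose panel lies to -x. Origin: on the table under the metal block's centre, z up. Sockets 26 mm across, 64 deep, at x = -25, 25 and y = -75, -25, 25, 75 mm. Seven hold identical tubes with blue caps 32 mm across, 14 mm high; one is empty.
- empty_socket (a point): Centre of the mouth of the empty socket, level with the block's top face, 100 mm above the table.
- loose_tube_top (a point): Centre of the top face of the cap (32 mm across, flat) of the tube that is not fully home. It moves with the tube: 114 mm above the table when home, 18 to 24 mm higher at the start.
- loose_tube (a joint): Height in m by which that tube stands proud of its seat: 0 fully home, with the cap resting on the block; 0.018 to 0.024 at the start. It slides straight up and down, stiffly: about 4 N moves it either way, it stays where left, and at 0 it meets a hard stop.
- tube1_top (a point): Centre of the top face of the cap of a tube that is fully home (identical tube, 114 mm above the table).
- tube2_top (a point): Centre of the top face of the cap of a tube that is fully home (identical tube, 114 mm above the table).
- tube3_top (a point): Centre of the top face of the cap of a tube that is fully home (identical tube, 114 mm above the table).
- tube4_top (a point): Centre of the top face of the cap of a tube that is fully home (identical tube, 114 mm above the table).
- tube5_top (a point): Centre of the top face of the cap of a tube that is fully home (identical tube, 114 mm above the table).
- tube6_top (a point): Centre of the top face of the cap of a tube that is fully home (identical tube, 114 mm above the table).
- jar: Loose bystander: squat glass jar with a red lid, 64 mm across, 95 mm high; origin at the centre of its underside.
- beaker: Loose bystander: open glass beaker, 68 mm across, 85 mm high; origin at the centre of its underside.
- timer: Loose bystander: flat white bench timer, 45 x 65 x 18 mm; origin at the centre of its underside.
- pen: Loose bystander: marker pen lying flat, 16 x 145 x 16 mm, long along its y; origin at the centre of its underside.
- tape: Loose bystander: roll of paper tape lying flat, 54 mm across, 19 mm high; origin at the centre of its underside.
- dropper: Loose bystander: small amber bottle, 30 mm across, 55 mm high; origin at the centre of its underside.

How it is judged:
By the outcome, as a careful person would: the job done as asked, in the order asked, and still so for the second after the job is handed in, with the robot touching nothing.
It also fails if it takes over 48 s, if anything falls off the work surface, if the arm or the gripper's body presses on something with over 40 N, if the wrist force passes 120 N, or if a joint passes its speed limit or range.

## Working session

There is one attempt and no reset: what is moved stays moved. The work goes in short steps, Python scripts to look and compute and a tool call to move; the robot and the scene stay as the last step left them, time stands still between calls to the robot, and variables do not carry over. Pictures are saved under pics/ and viewed, at most 10 in all, crops included, and the job is handed in when it is done.

Besides the shell and the picture viewer there is one more tool, called after ">>>" as name(argument=value, ...) on one line, values as JSON. drive_tool: Moves the arm, as the interface text tells. Its arguments: {"type":"object","properties":{"plan":{"type":"array","items":{"type":"object","properties":{"x":{"type":"number"},"y":{"type":"number"},"z":{"type":"number"},"ax":{"type":"number"},"ay":{"type":"number"},"az":{"type":"number"},"hand":{"type":"number"}}}},"grip_force":{"type":"number"}},"required":["plan"]}

```bash
ls; mkdir -p pics; python3 - <<'E'
from rig import monitor, imaging, r
import cv2
for n in("scene","top"):
    im=imaging.grab_frame(n); cv2.imwrite(f"pics/{n}0.png",im[:,:,::-1])
    c=imaging.camera_info(n); print(n,c["mtx"],c["dist"],-c["R"].T@c["t"])
print(monitor.sense())
E
```

```text
pics
scene [[505.95704489   0.         280.32987615]
 [  0.         505.95704489 200.57219594]
 [  0.           0.           1.        ]] [0.01177549 0.         0.         0.         0.        ] [1085.9640968  -273.8794729   874.69976763]
top [[440.48036586   0.         274.44805197]
 [  0.         440.48036586 208.00747421]
 [  0.           0.           1.        ]] [-0.01711979  0.          0.          0.          0.        ] [444.654486    59.51848479 915.34515304]
{'clock': 0.1, 'qpos': array([-1.18239332e+00,  3.53572259e-01,  1.63406048e+00,  1.87495833e-05,
        1.15518562e+00, -2.36818814e-03]), 'qvel': array([ 0.00231997, -0.00147568, -0.00166841,  0.00038989, -0.00095692,
        0.00021012]), 'joint_efforts': array([ 1.95599347e-05, -6.06353474e+01, -3.42821145e+01,  8.82933568e-05,
        4.00182485e-03, -3.65136896e-05]), 'eef_pos': array([ 237.93568796, -577.50521906,  249.34056926]), 'tcp_rot': array([-3.14036699e+00, -2.00467931e-05,  3.90763607e-01]), 'contact_force': array([-0.05334883, -0.90132304, -0.10315378]), 'wrist_torque': array([ 0.03941791, -0.01624905, -0.0758806 ]), 'grasp_force': 0.0, 'opening': 0.997724267059802}
```

View pics/scene0.png

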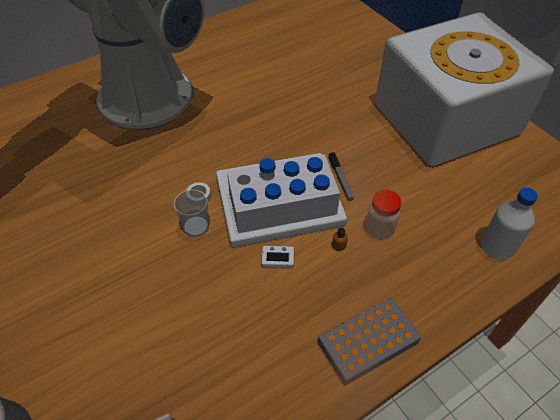

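View pics/top0.png

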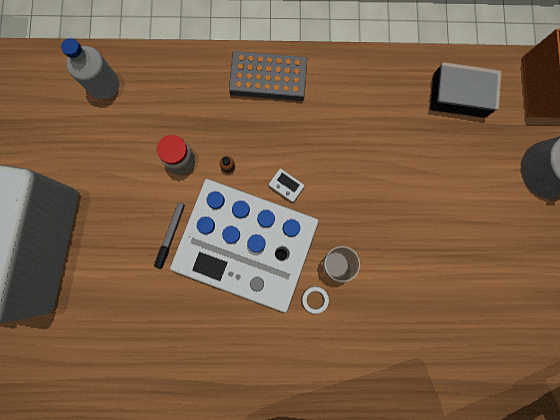

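The top view shows the empty socket at about (282,254) and the loose tube next to it at (256,243), which is raised in the scene view at (267,165). Tape lies at (315,300) and the beaker at (341,264). I'll fit the block grid to the home caps.

```bash
cat > h.py <<'E'
import numpy as np, cv2
from rig import monitor, imaging
def ray(n,px):
    c=imaging.camera_info(n); u=cv2.undistortPoints(np.array(px,float).reshape(-1,1,2),c["mtx"],np.array(c["dist"]))[:,0]
    return -c["R"].T@c["t"], np.c_[u,np.ones(len(u))]@c["R"]
def onplane(n,px,z):
    o,d=ray(n,px); return o+d*((z-o[2])/d[:,2])[:,None]
def caps(im,lo=60):
    hsv=cv2.cvtColor(im,cv2.COLOR_RGB2HSV); m=cv2.inRange(hsv,(105,150,lo),(125,255,255))
    k,_,st,ce=cv2.connectedComponentsWithStats(m)
    return [(ce[i],st[i]) for i in range(1,k) if st[i][4]>40]
def tri(a,b):
    (o1,d1),(o2,d2)=ray("top",[a]),ray("scene",[b]); A=np.c_[d1[0],-d2[0]]
    s=np.linalg.lstsq(A,o2-o1,rcond=None)[0]; p,q=o1+s[0]*d1[0],o2+s[1]*d2[0]; return (p+q)/2,np.linalg.norm(p-q)
E
python3 - <<'E'
from h import *
for n in("top","scene"):
    im=imaging.grab_frame(n)
    for lo in(60,120): print(n,lo,[(c.round(1).tolist(),int(s[4])) for c,s in caps(im,lo)])
E
```

```text
top 60 [([69.6, 46.1], 211), ([214.8, 199.5], 217), ([240.1, 208.9], 222), ([265.8, 218.2], 221), ([205.1, 224.8], 225), ([291.1, 227.6], 222), ([230.5, 234.2], 221), ([256.0, 243.0], 238)]
top 120 [([69.4, 45.7], 183), ([214.6, 199.1], 200), ([240.1, 208.4], 202), ([265.6, 217.8], 203), ([204.7, 224.5], 207), ([291.4, 227.2], 203), ([230.5, 233.9], 204), ([255.9, 242.7], 225)]
scene 60 [([314.6, 162.4], 128), ([267.0, 164.2], 159), ([291.1, 167.1], 144), ([321.3, 180.3], 143), ([297.0, 184.9], 148), ([272.6, 189.3], 153), ([247.5, 193.7], 157), ([528.0, 193.9], 179)]
scene 120 [([314.5, 162.1], 119), ([267.1, 163.1], 128), ([291.2, 166.2], 121), ([321.4, 179.9], 129), ([297.2, 184.5], 134), ([272.5, 188.8], 134), ([247.6, 193.3], 142), ([528.5, 193.5], 153)]
```

```bash
python3 - <<'E'
from h import *
px=[(214.7,199.3),(240.1,208.6),(265.7,218),(291.3,227.4),(204.9,224.6),(230.5,234)]
g=np.array([(25,75),(25,25),(25,-25),(25,-75),(-25,75),(-25,25)],float)
sc=[(321.3,180.1),(297.1,184.7),(272.5,189),(247.5,193.5),(314.6,162.3)] # scene: which is which checked by residual
W=onplane("top",px,114)[:,:2]
def fit(g,W):
    a,b=g-g.mean(0),W-W.mean(0); th=np.arctan2((a[:,0]*b[:,1]-a[:,1]*b[:,0]).sum(),(a*b).sum())
    R=np.array([[np.cos(th),-np.sin(th)],[np.sin(th),np.cos(th)]]); return th,R,W.mean(0)-R@g.mean(0)
th,R,t=fit(g,W); print(th,t,(W-g@R.T-t).round(1).tolist())
print("scene",onplane("scene",[(321.3,180.1),(297.1,184.7),(272.5,189),(247.5,193.5),(314.6,162.3),(291.1,166.6)],114)[:,:2].round(1).tolist(), "model",(g@R.T+t).round(1).tolist())
E_=R@[-25,-75]+t; L=R@[-25,-25]+t; print("empty",E_,onplane("top",[(282,254)],100),"loose",L,tri((256,242.9),(267,163.6)),onplane("top",[(256,242.9)],135))
s=monitor.sense(); from scipy.spatial.transform import Rotation as Ro
T=Ro.from_euler("xyz",s["tcp_rot"]).as_matrix(); print(T.round(3))
for P in(E_,L): print((T.T@(np.r_[P,270]-s["eef_pos"])/50).round(3))
E
```

```text
-0.34503815935480125 [522.89052533  93.33922494] [[-0.1, 0.0], [-0.0, 0.1], [-0.1, 0.1], [-0.0, 0.2], [0.1, -0.2], [0.2, -0.2]]
scene [[573.4, 154.2], [557.1, 107.1], [539.9, 60.3], [523.0, 13.3], [526.7, 171.1], [510.3, 124.1]] model [[571.8, 155.5], [554.9, 108.4], [538.0, 61.4], [521.0, 14.3], [524.7, 172.4], [507.8, 125.3]]
empty [473.99651758  31.21534865] [[472.9971261   30.78648052 100.        ]] loose [490.90814697  78.26847598] (array([491.21790163,  78.33988199, 132.5884589 ]), np.float64(0.40333836250171035)) [[490.98065487  78.10379813 135.        ]]
[[ 0.925  0.381 -0.   ]
 [ 0.381 -0.925  0.001]
 [ 0.    -0.001 -1.   ]]
[ 9.003 -9.461 -0.401]
[  9.674 -10.202  -0.4  ]
```

>>> drive_tool(plan=[{"x": 0.5,"y": -0.5,"hand": 0},{"x": 1.1,"y": -1.15,"hand": 0},{"x": 1.7,"y": -1.8,"hand": 0},{"x": 2.3,"y": -2.4,"hand": 0},{"x": 2.9,"y": -3.05,"hand": 0},{"x": 3.5,"y": -3.7,"hand": 0},{"x": 4.1,"y": -4.3,"hand": 0},{"x": 4.5,"y": -4.7,"hand": 0}])

```text
invalid input
```

>>> drive_tool(plan=[{"x": 0.6,"y": -0.63,"hand": 0},{"x": 1.2,"y": -1.25,"hand": 0},{"x": 1.8,"y": -1.9,"hand": 0},{"x": 2.4,"y": -2.5,"hand": 0},{"x": 3.0,"y": -3.1,"hand": 0},{"x": 3.6,"y": -3.75,"hand": 0},{"x": 4.2,"y": -4.4,"hand": 0},{"x": 4.5,"y": -4.7,"hand": 0}])

```text
invalid input
```

>>> drive_tool(plan=[{"hand": 0},{"hand": 0}])

```text
invalid input
```

>>> drive_tool(plan=[{"x": 0.5,"y": -0.5,"z": 0,"ax": 0,"ay": 0,"az": 0,"hand": 0},{"x": 1.1,"y": -1.15,"z": 0,"ax": 0,"ay": 0,"az": 0,"hand": 0},{"x": 1.7,"y": -1.8,"z": 0,"ax": 0,"ay": 0,"az": 0,"hand": 0},{"x": 2.3,"y": -2.4,"z": 0,"ax": 0,"ay": 0,"az": 0,"hand": 0},{"x": 2.9,"y": -3.05,"z": 0,"ax": 0,"ay": 0,"az": 0,"hand": 0},{"x": 3.5,"y": -3.7,"z": 0,"ax": 0,"ay": 0,"az": 0,"hand": 0},{"x": 4.1,"y": -4.3,"z": 0,"ax": 0,"ay": 0,"az": 0,"hand": 0},{"x": 4.5,"y": -4.7,"z": 0,"ax": 0,"ay": 0,"az": 0,"hand": 0}])

```text
clock: 1.0
eef_pos: [356.9, -272.5, 250.0]
tcp_rot: [-3.141, -0.0, 0.392]
contact_force: [0.8, 0.7, 0.2]
opening: 0.002
grasp_force: 0.0
```

>>> drive_tool(plan=[{"x": 0.5,"y": -0.55,"z": 0,"ax": 0,"ay": 0,"az": 0,"hand": 0},{"x": 1.1,"y": -1.2,"z": 0,"ax": 0,"ay": 0,"az": 0,"hand": 0},{"x": 1.8,"y": -1.9,"z": 0,"ax": 0,"ay": 0,"az": 0,"hand": 0},{"x": 2.5,"y": -2.6,"z": 0,"ax": 0,"ay": 0,"az": 0,"hand": 0},{"x": 3.2,"y": -3.35,"z": 0,"ax": 0,"ay": 0,"az": 0,"hand": 0},{"x": 3.9,"y": -4.1,"z": 0,"ax": 0,"ay": 0,"az": 0,"hand": 0},{"x": 4.4,"y": -4.6,"z": 0,"ax": 0,"ay": 0,"az": 0,"hand": 0},{"x": 4.5,"y": -4.75,"z": 0,"ax": 0,"ay": 0,"az": 0,"hand": 0}])

```text
clock: 1.8
eef_pos: [475.4, 33.6, 250.1]
tcp_rot: [-3.141, -0.001, 0.394]
contact_force: [0.6, -0.4, 0.3]
opening: 0.0
grasp_force: 0.0
```

```bash
python3 - <<'E'
from h import *
s=monitor.sense(); print(s["eef_pos"],s["tcp_rot"],s["contact_force"])
im=imaging.grab_frame("scene")
cv2.imwrite("pics/s1.png",cv2.resize(im[20:270,150:400],None,fx=2.3,fy=2.3)[:,:,::-1])
E
```

```text
[475.43270574  33.61584953 250.08101429] [-3.14120291e+00 -1.26508269e-03  3.93836383e-01] [ 0.5984074  -0.42785654  0.27375162]
```

View pics/s1.png

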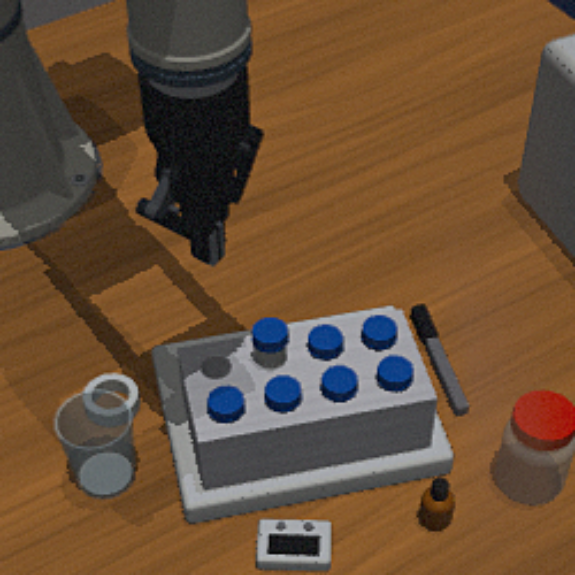

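The fingers are shut above the socket: tips at crop (208,258), socket at (216,366). The loose cap stands proud at (270,333). Next I descend to 35 mm above the socket mouth.

>>> drive_tool(plan=[{"x": 0,"y": 0,"z": 0.3,"ax": 0,"ay": 0,"az": 0,"hand": 0},{"x": 0,"y": 0,"z": 0.7,"ax": 0,"ay": 0,"az": 0,"hand": 0},{"x": 0,"y": 0,"z": 1.1,"ax": 0,"ay": 0,"az": 0,"hand": 0},{"x": 0,"y": 0,"z": 1.5,"ax": 0,"ay": 0,"az": 0,"hand": 0},{"x": 0,"y": 0,"z": 1.8,"ax": 0,"ay": 0,"az": 0,"hand": 0},{"x": 0,"y": 0,"z": 1.92,"ax": 0,"ay": 0,"az": 0,"hand": 0},{"x": 0,"y": 0,"z": 1.92,"ax": 0,"ay": 0,"az": 0,"hand": 0},{"x": 0,"y": 0,"z": 1.92,"ax": 0,"ay": 0,"az": 0,"hand": 0}])

```text
clock: 2.65
eef_pos: [474.4, 30.0, 154.5]
tcp_rot: [3.141, -0.0, 0.39]
contact_force: [0.8, 0.3, -0.2]
opening: 0.002
grasp_force: 0.0
```

```bash
python3 - <<'E'
from h import *
s=monitor.sense(); print(s["eef_pos"],s["tcp_rot"],s["contact_force"])
a=imaging.grab_frame("scene")[100:240,170:370]; b=imaging.grab_frame("top")[160:300,180:380]
cv2.imwrite("pics/s2.png",cv2.resize(np.hstack([a,b]),None,fx=2,fy=2,interpolation=2)[:,:,::-1])
E
```

```text
[474.37316331  29.9541319  154.53984492] [ 3.14135461e+00 -4.55755276e-04  3.90286786e-01] [ 0.77017069  0.28679321 -0.22250311]
```

View pics/s2.png

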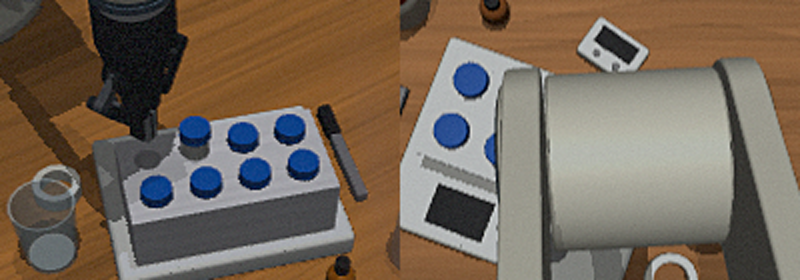

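The tips at crop (146,135) are straight above the socket at (147,158), touching nothing. Holding here for over 2 s.

>>> drive_tool(plan=[{"x": 0,"y": 0,"z": 0,"ax": 0,"ay": 0,"az": 0,"hand": 0},{"x": 0,"y": 0,"z": 0,"ax": 0,"ay": 0,"az": 0,"hand": 0},{"x": 0,"y": 0,"z": 0,"ax": 0,"ay": 0,"az": 0,"hand": 0},{"x": 0,"y": 0,"z": 0,"ax": 0,"ay": 0,"az": 0,"hand": 0},{"x": 0,"y": 0,"z": 0,"ax": 0,"ay": 0,"az": 0,"hand": 0},{"x": 0,"y": 0,"z": 0,"ax": 0,"ay": 0,"az": 0,"hand": 0},{"x": 0,"y": 0,"z": 0,"ax": 0,"ay": 0,"az": 0,"hand": 0},{"x": 0,"y": 0,"z": 0,"ax": 0,"ay": 0,"az": 0,"hand": 0}])

```text
clock: 3.55
eef_pos: [474.1, 30.4, 154.0]
tcp_rot: [-3.142, 0.0, 0.391]
contact_force: [0.5, -0.4, 0.2]
opening: 0.004
grasp_force: 0.0
```

>>> drive_tool(plan=[{"x": 0,"y": 0,"z": 0,"ax": 0,"ay": 0,"az": 0,"hand": 0},{"x": 0,"y": 0,"z": 0,"ax": 0,"ay": 0,"az": 0,"hand": 0},{"x": 0,"y": 0,"z": 0,"ax": 0,"ay": 0,"az": 0,"hand": 0},{"x": 0,"y": 0,"z": 0,"ax": 0,"ay": 0,"az": 0,"hand": 0},{"x": 0,"y": 0,"z": 0,"ax": 0,"ay": 0,"az": 0,"hand": 0},{"x": 0,"y": 0,"z": 0,"ax": 0,"ay": 0,"az": 0,"hand": 0},{"x": 0,"y": 0,"z": 0,"ax": 0,"ay": 0,"az": 0,"hand": 0},{"x": 0,"y": 0,"z": 0,"ax": 0,"ay": 0,"az": 0,"hand": 0}])

```text
clock: 4.35
eef_pos: [474.2, 30.4, 154.0]
tcp_rot: [3.142, 0.0, 0.391]
contact_force: [-0.3, -0.1, 0.3]
opening: -0.002
grasp_force: 0.0
```

>>> drive_tool(plan=[{"x": 0,"y": 0,"z": 0,"ax": 0,"ay": 0,"az": 0,"hand": 0},{"x": 0,"y": 0,"z": 0,"ax": 0,"ay": 0,"az": 0,"hand": 0},{"x": 0,"y": 0,"z": 0,"ax": 0,"ay": 0,"az": 0,"hand": 0},{"x": 0,"y": 0,"z": 0,"ax": 0,"ay": 0,"az": 0,"hand": 0},{"x": 0,"y": 0,"z": 0,"ax": 0,"ay": 0,"az": 0,"hand": 0},{"x": 0,"y": 0,"z": 0,"ax": 0,"ay": 0,"az": 0,"hand": 0},{"x": 0,"y": 0,"z": 0,"ax": 0,"ay": 0,"az": 0,"hand": 0},{"x": 0,"y": 0,"z": 0,"ax": 0,"ay": 0,"az": 0,"hand": 0}])

```text
clock: 5.15
eef_pos: [474.1, 30.4, 154.0]
tcp_rot: [-3.142, 0.0, 0.391]
contact_force: [-1.1, 0.2, -0.0]
opening: 0.005
grasp_force: 0.0
```

>>> drive_tool(plan=[{"x": 0,"y": 0,"z": -0.4,"ax": 0,"ay": 0,"az": 0,"hand": 0},{"x": 0,"y": 0,"z": -0.7,"ax": 0,"ay": 0,"az": 0,"hand": 0},{"x": 0.25,"y": -0.25,"z": -0.7,"ax": 0,"ay": 0,"az": 0,"hand": 0},{"x": 0.5,"y": -0.55,"z": -0.7,"ax": 0,"ay": 0,"az": 0,"hand": 0},{"x": 0.69,"y": -0.75,"z": -0.7,"ax": 0,"ay": 0,"az": 0,"hand": 0},{"x": 0.69,"y": -0.75,"z": -0.7,"ax": 0,"ay": 0,"az": 0,"hand": 0},{"x": 0.69,"y": -0.75,"z": -0.7,"ax": 0,"ay": 0,"az": 0,"hand": 0},{"x": 0.69,"y": -0.75,"z": -0.7,"ax": 0,"ay": 0,"az": 0,"hand": 0}])

```text
clock: 5.95
eef_pos: [491.3, 77.8, 188.7]
tcp_rot: [3.142, 0.001, 0.391]
contact_force: [-0.5, 0.4, -0.1]
opening: -0.0
grasp_force: 0.0
```

```bash
python3 - <<'E'
from h import *
s=monitor.sense(); print(s["eef_pos"],s["tcp_rot"],s["contact_force"])
a=imaging.grab_frame("scene")[90:230,170:370]
cv2.imwrite("pics/s3.png",cv2.resize(a,None,fx=3,fy=3,interpolation=2)[:,:,::-1])
E
```

```text
[491.34840158  77.78059715 188.73215692] [3.14158525e+00 8.45149749e-04 3.90872672e-01] [-0.47070542  0.44185052 -0.11127265]
```

View pics/s3.png

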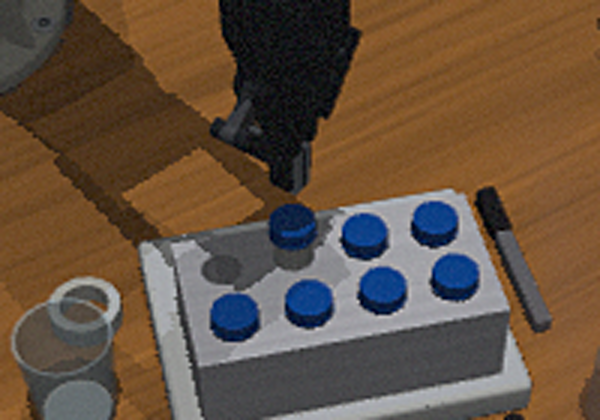

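Tips at crop (293,185) are centred above the raised cap at (293,215). Holding for 2 s.

>>> drive_tool(plan=[{"x": 0,"y": 0,"z": 0,"ax": 0,"ay": 0,"az": 0,"hand": 0},{"x": 0,"y": 0,"z": 0,"ax": 0,"ay": 0,"az": 0,"hand": 0},{"x": 0,"y": 0,"z": 0,"ax": 0,"ay": 0,"az": 0,"hand": 0},{"x": 0,"y": 0,"z": 0,"ax": 0,"ay": 0,"az": 0,"hand": 0},{"x": 0,"y": 0,"z": 0,"ax": 0,"ay": 0,"az": 0,"hand": 0},{"x": 0,"y": 0,"z": 0,"ax": 0,"ay": 0,"az": 0,"hand": 0},{"x": 0,"y": 0,"z": 0,"ax": 0,"ay": 0,"az": 0,"hand": 0},{"x": 0,"y": 0,"z": 0,"ax": 0,"ay": 0,"az": 0,"hand": 0}])

```text
clock: 6.8
eef_pos: [491.8, 78.2, 189.0]
tcp_rot: [-3.142, 0.0, 0.391]
contact_force: [0.4, 0.5, 0.1]
opening: 0.0
grasp_force: 0.0
```

>>> drive_tool(plan=[{"x": 0,"y": 0,"z": 0,"ax": 0,"ay": 0,"az": 0,"hand": 0},{"x": 0,"y": 0,"z": 0,"ax": 0,"ay": 0,"az": 0,"hand": 0},{"x": 0,"y": 0,"z": 0,"ax": 0,"ay": 0,"az": 0,"hand": 0},{"x": 0,"y": 0,"z": 0,"ax": 0,"ay": 0,"az": 0,"hand": 0},{"x": 0,"y": 0,"z": 0,"ax": 0,"ay": 0,"az": 0,"hand": 0},{"x": 0,"y": 0,"z": 0,"ax": 0,"ay": 0,"az": 0,"hand": 0},{"x": 0,"y": 0,"z": 0,"ax": 0,"ay": 0,"az": 0,"hand": 0},{"x": 0,"y": 0,"z": 0,"ax": 0,"ay": 0,"az": 0,"hand": 0}])

```text
clock: 7.6
eef_pos: [491.8, 78.2, 189.0]
tcp_rot: [-3.142, 0.0, 0.391]
contact_force: [-0.6, -0.2, -0.5]
opening: -0.003
grasp_force: 0.0
```

>>> drive_tool(plan=[{"x": 0,"y": 0,"z": 0,"ax": 0,"ay": 0,"az": 0,"hand": 0},{"x": 0,"y": 0,"z": 0,"ax": 0,"ay": 0,"az": 0,"hand": 0},{"x": 0,"y": 0,"z": 0,"ax": 0,"ay": 0,"az": 0,"hand": 0},{"x": 0,"y": 0,"z": 0,"ax": 0,"ay": 0,"az": 0,"hand": 0},{"x": 0,"y": 0,"z": 0,"ax": 0,"ay": 0,"az": 0,"hand": 0},{"x": 0,"y": 0,"z": 0,"ax": 0,"ay": 0,"az": 0,"hand": 0},{"x": 0,"y": 0,"z": 0,"ax": 0,"ay": 0,"az": 0,"hand": 0},{"x": 0,"y": 0,"z": 0,"ax": 0,"ay": 0,"az": 0,"hand": 0}])

```text
clock: 8.4
eef_pos: [491.8, 78.2, 189.0]
tcp_rot: [-3.142, -0.0, 0.391]
contact_force: [0.2, -0.1, 0.6]
opening: -0.003
grasp_force: 0.0
```

>>> drive_tool(plan=[{"x": 0,"y": 0,"z": 0.1,"ax": 0,"ay": 0,"az": 0,"hand": 0},{"x": 0,"y": 0,"z": 0.2,"ax": 0,"ay": 0,"az": 0,"hand": 0},{"x": 0,"y": 0,"z": 0.3,"ax": 0,"ay": 0,"az": 0,"hand": 0},{"x": 0,"y": 0,"z": 0.4,"ax": 0,"ay": 0,"az": 0,"hand": 0},{"x": 0,"y": 0,"z": 0.48,"ax": 0,"ay": 0,"az": 0,"hand": 0},{"x": 0,"y": 0,"z": 0.54,"ax": 0,"ay": 0,"az": 0,"hand": 0},{"x": 0,"y": 0,"z": 0.58,"ax": 0,"ay": 0,"az": 0,"hand": 0},{"x": 0,"y": 0,"z": 0.6,"ax": 0,"ay": 0,"az": 0,"hand": 0}])

```text
clock: 9.2
eef_pos: [491.8, 78.2, 158.8]
tcp_rot: [-3.142, 0.0, 0.391]
contact_force: [-0.4, -0.4, -0.1]
opening: 0.001
grasp_force: 0.0
```

>>> drive_tool(plan=[{"x": 0,"y": 0,"z": 0.06,"ax": 0,"ay": 0,"az": 0,"hand": 0},{"x": 0,"y": 0,"z": 0.12,"ax": 0,"ay": 0,"az": 0,"hand": 0},{"x": 0,"y": 0,"z": 0.18,"ax": 0,"ay": 0,"az": 0,"hand": 0},{"x": 0,"y": 0,"z": 0.24,"ax": 0,"ay": 0,"az": 0,"hand": 0},{"x": 0,"y": 0,"z": 0.3,"ax": 0,"ay": 0,"az": 0,"hand": 0},{"x": 0,"y": 0,"z": 0.36,"ax": 0,"ay": 0,"az": 0,"hand": 0},{"x": 0,"y": 0,"z": 0.4,"ax": 0,"ay": 0,"az": 0,"hand": 0},{"x": 0,"y": 0,"z": 0.42,"ax": 0,"ay": 0,"az": 0,"hand": 0}])

```text
clock: 10.0
eef_pos: [491.9, 78.2, 137.8]
tcp_rot: [3.142, -0.0, 0.391]
contact_force: [0.7, 1.0, 4.2]
opening: -0.0
grasp_force: 1.9
```

>>> drive_tool(plan=[{"x": 0,"y": 0,"z": 0.02,"ax": 0,"ay": 0,"az": 0,"hand": 0},{"x": 0,"y": 0,"z": 0.04,"ax": 0,"ay": 0,"az": 0,"hand": 0},{"x": 0,"y": 0,"z": 0.06,"ax": 0,"ay": 0,"az": 0,"hand": 0},{"x": 0,"y": 0,"z": 0.07,"ax": 0,"ay": 0,"az": 0,"hand": 0}])

```text
clock: 10.4
eef_pos: [491.9, 78.3, 134.5]
tcp_rot: [3.142, -0.0, 0.391]
contact_force: [1.6, -0.1, 3.3]
opening: -0.001
grasp_force: 1.9
```

>>> drive_tool(plan=[{"x": 0,"y": 0,"z": 0.01,"ax": 0,"ay": 0,"az": 0,"hand": 0},{"x": 0,"y": 0,"z": 0.02,"ax": 0,"ay": 0,"az": 0,"hand": 0},{"x": 0,"y": 0,"z": 0.025,"ax": 0,"ay": 0,"az": 0,"hand": 0},{"x": 0,"y": 0,"z": 0.03,"ax": 0,"ay": 0,"az": 0,"hand": 0}])

```text
clock: 10.8
eef_pos: [491.9, 78.2, 133.0]
tcp_rot: [3.142, -0.0, 0.391]
contact_force: [1.3, 1.1, 3.5]
opening: 0.001
grasp_force: 1.9
```

>>> drive_tool(plan=[{"x": 0,"y": 0,"z": 0.005,"ax": 0,"ay": 0,"az": 0,"hand": 0},{"x": 0,"y": 0,"z": 0.01,"ax": 0,"ay": 0,"az": 0,"hand": 0},{"x": 0,"y": 0,"z": 0.01,"ax": 0,"ay": 0,"az": 0,"hand": 0}])

```text
clock: 11.1
eef_pos: [492.0, 78.3, 132.7]
tcp_rot: [3.142, -0.0, 0.391]
contact_force: [1.7, 0.9, 5.6]
opening: 0.001
grasp_force: 3.2
```

>>> drive_tool(plan=[{"x": 0,"y": 0,"z": 0.005,"ax": 0,"ay": 0,"az": 0,"hand": 0},{"x": 0,"y": 0,"z": 0.01,"ax": 0,"ay": 0,"az": 0,"hand": 0},{"x": 0,"y": 0,"z": 0.01,"ax": 0,"ay": 0,"az": 0,"hand": 0}])

```text
clock: 11.4
eef_pos: [492.0, 78.3, 132.7]
tcp_rot: [3.141, -0.001, 0.391]
contact_force: [-0.5, -0.1, 11.5]
opening: -0.001
grasp_force: 6.2
```

The tube is at its hard stop: 11.5 N and no further travel. Now I retreat straight up and move clear.

>>> drive_tool(plan=[{"x": 0,"y": 0,"z": -0.05,"ax": 0,"ay": 0,"az": 0,"hand": 0},{"x": 0,"y": 0,"z": -0.3,"ax": 0,"ay": 0,"az": 0,"hand": 0},{"x": 0,"y": 0,"z": -0.8,"ax": 0,"ay": 0,"az": 0,"hand": 0},{"x": 0,"y": 0,"z": -1.3,"ax": 0,"ay": 0,"az": 0,"hand": 0},{"x": 0,"y": 0,"z": -1.8,"ax": 0,"ay": 0,"az": 0,"hand": 0},{"x": 0,"y": 0,"z": -2.2,"ax": 0,"ay": 0,"az": 0,"hand": 0},{"x": 0,"y": 0,"z": -2.4,"ax": 0,"ay": 0,"az": 0,"hand": 0},{"x": 0,"y": 0,"z": -2.4,"ax": 0,"ay": 0,"az": 0,"hand": 0}])

```text
clock: 12.2
eef_pos: [492.2, 78.3, 253.3]
tcp_rot: [3.141, -0.002, 0.391]
contact_force: [0.8, -0.3, -0.4]
opening: 0.0
grasp_force: 0.0
```

>>> drive_tool(plan=[{"x": -0.4,"y": 0.4,"z": 0,"ax": 0,"ay": 0,"az": 0,"hand": 0},{"x": -0.9,"y": 0.9,"z": 0,"ax": 0,"ay": 0,"az": 0,"hand": 0},{"x": -1.4,"y": 1.5,"z": 0,"ax": 0,"ay": 0,"az": 0,"hand": 0},{"x": -2.0,"y": 2.1,"z": 0,"ax": 0,"ay": 0,"az": 0,"hand": 0},{"x": -2.5,"y": 2.6,"z": 0,"ax": 0,"ay": 0,"az": 0,"hand": 0},{"x": -2.9,"y": 3.0,"z": 0,"ax": 0,"ay": 0,"az": 0,"hand": 0},{"x": -3.0,"y": 3.1,"z": 0,"ax": 0,"ay": 0,"az": 0,"hand": 0},{"x": -3.0,"y": 3.1,"z": 0,"ax": 0,"ay": 0,"az": 0,"hand": 0}])

```text
clock: 13.0
eef_pos: [411.4, -122.6, 251.2]
tcp_rot: [-3.14, 0.001, 0.389]
contact_force: [0.3, 0.5, 0.8]
opening: -0.003
grasp_force: 0.0
```

```bash
python3 - <<'E'
from h import *
a=imaging.grab_frame("scene"); b=imaging.grab_frame("top")
print([c.round(1).tolist() for c,s in caps(a)]); print([c.round(1).tolist() for c,s in caps(b)])
cv2.imwrite("pics/s4.png",np.hstack([cv2.resize(a[110:260,160:360],None,fx=2,fy=2),cv2.resize(b[160:310,170:370],None,fx=2,fy=2)])[:,:,::-1])
E
```

```text
[[314.6, 163.1], [291.1, 167.1], [267.2, 171.6], [321.4, 181.2], [297.0, 185.3], [272.6, 189.6], [247.5, 194.0], [528.0, 194.0]]
[[69.6, 46.1], [214.8, 199.5], [240.1, 208.9], [265.7, 218.3], [205.1, 224.8], [291.1, 227.6], [230.5, 234.2], [256.2, 243.8]]
```

View pics/s4.png

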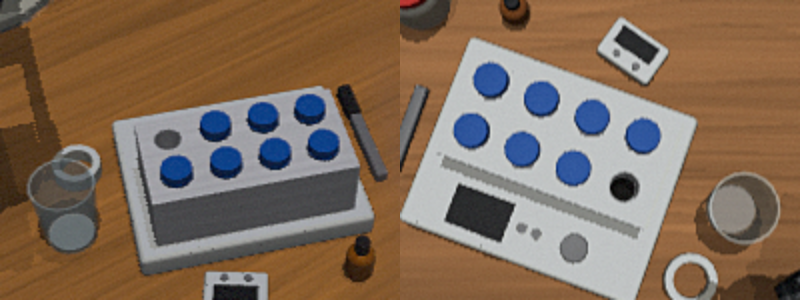

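All seven caps now stand level. The pressed one moved from (267,164) to (267,171.6) in the scene view, in line with its row, and nothing else has moved.

```bash
python3 -c "
from rig import r
print(r.sign_off())"
```

```text
the job is handed in; nothing more can be done
None
```

I pointed at the empty socket and then at the raised tube for over 2 s each, pressed that tube fully home (about 11.5 N at the hard stop), moved the arm clear, and handed the job in at about 13 s with nothing else moved.

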